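# Free the top reach-test cone from its stack

### The job

Set up the reach test: take the top cone off the taller of the two stacks of white cones and stand it upright in the middle of the round grey step. It is clipped to the cone below, so twist it about 75 degrees, either way, before lifting it clear, and set it down gently. Leave the rest of that stack and the other stack standing where they are.

Things in the scene. Friction and masses are not known exactly. Their poses are not given: they have to be found in the camera images.
- cone: Top cone of the taller (3-cone) stack: hollow white plastic, 0.12 kg, 126 mm high. Skirt 104 mm wide and 32 mm high, then a taper from 95 mm to the 54 mm wide flat crown, 100 mm up. On the crown a grip bar on a thin neck, 40 mm long, 12 wide, flat sides 110 to 126 mm above the underside: pinch it across its width from above. Origin: centre of the open underside; z up, x along the bar.
- tall_stack: The two cones below, same shape, fixed on a steel disc 140 mm wide, 8 thick; 2 kg, loose on the table. Origin: centre of its underside, x along its bars. The top cone sits on its axis, 72 mm up, bar within 8 degrees of x. Catches grip the bar inside (2 mm play; a straight pull lifts all); 65 to 115 degrees of turn either way frees it, easily, no stop; keep that angle and rise straight, 94 mm to clear.
- spare_cone: The top cone of the shorter (2-cone) stack, same shape and size as the other, its bar's top about 166 mm above the table (198 mm on the taller stack); leave it alone. Origin: centre of its open underside, z up, x along its grip bar.
- round_step: The round step: a flat grey disc 140 mm in diameter and 12 mm high, fixed to the table; the cone goes on its top. Origin: centre of its underside, z up. A square grey step about as large (130 mm) lies elsewhere and is not wanted.

How it is judged:
On the way, in this order (a step that is already met when the one before it is completed fails the run):
1. the top cone is turned at least 40 degrees against the cone below while still nested on it (angle between the x axis of cone and the x axis of tall_stack, either way round above 0.7 rad and z of cone in the frame of tall_stack below 0.095 m and horizontal distance between cone and tall_stack below 0.02 m), for 0.1 s.
2. the cone stands on the round step (horizontal distance between cone and round_step below 0.02 m and z of cone in the frame of round_step between 0.007 and 0.017 m and angle between cone's own z axis and vertical below 0.1 rad), for 0.2 s.
At the end, for the whole second after the job is handed in: The cone stands upright (within 6 degrees) and at rest on the round step, its axis within 20 mm of the step's centre; the rest of its stack and the top cone of the other stack stand upright within 30 mm of where they were (all of step 2 and linear speed of cone below 0.02 m/s and distance of each of tall_stack, spare_cone from where it was at the start of the episode below 0.03 m and angle between each of tall_stack, spare_cone's own z axis and vertical below 0.1 rad); the robot touches nothing.
It fails at once if the rest of the taller stack is shifted or lifted by more than 30 mm (distance of tall_stack from where it was at the start of the episode above 0.03 m).
It fails at once if the top cone of the other stack is moved by more than 30 mm (distance of spare_cone from where it was at the start of the episode above 0.03 m).
It fails at once if the cone is dropped onto the round step (faster than 0.6 m/s just above it) (horizontal distance between cone and round_step below 0.05 m and z of cone in the frame of round_step below 0.04 m and linear speed of cone above 0.6 m/s).
It also fails if it takes over 48 s, if anything falls off the work surface, if the arm or the gripper's body presses on something with over 40 N, if the wrist force passes 120 N, or if a joint passes its speed limit or range.

### The arm

A 6-joint arm with a two-finger parallel gripper is mounted at the origin on the work surface. World frame = base frame: x ahead of the robot, y to its left, z up, the work surface at z = 0. Lengths are in m, angles in rad, forces in N, time in s.
With the tool pointing down it reaches from about 0.25 to 0.725 m from the base axis. Payload 4 kg.
Tool frame: the origin (TCP) lies where the fingers leave the gripper's body, on its centre line; the fingertips stand 73 mm ahead of it and the grasp point (between the pads) lies 54 mm ahead of it (bot.tips_ahead is the z of the fingertips in the tool frame, in m); z points along the fingers, y is the direction in which the jaws open and shut (so a half turn about z gives the same grasp; the last joint's range is limited). The gripper opens to 85 mm and grips with 20 to 120 N. Pads are 22 mm wide; open, the fingers measure 114 mm over their backs; the gripper's body (76 mm by 85 mm) begins 54 mm behind the grasp point. The pads swing forward as they close: fully open they stand 13 mm farther back than shut.
Start: joints at [1.325, 0.241, 0.005, 1.335, 0, 1.571], TCP at [0.122, 0.485, 0.304] pointing down, gripper open.
Joint ranges: [-2.72, 2.72], [-1.05, 1.87], [-1.09, 1.28], [-1.99, 2.15], [-1.42, 1.44], [-3.14, 3.14]. Speed limits (rad/s): [2.79, 2.79, 3.14, 3.14, 3.14, 3.14].

### API

Orientations are given as a unit quaternion [x, y, z, w].
In Python, from workcell import readout, camera, get_calibration, order, bot gives the robot as it stands.
- The arm moves only by the tool send_rows, never from a script. Its argument "moves" is a list of rows, each a list of 3 entries, a list of its own where there are three numbers: the shift along the tool's x, y, z in mm, then the turn, a rotation vector about the tool's x, y, z in rad, then the finger opening in mm, from 0 to 85.4. In form: [[[dx, dy, dz], [ax, ay, az], grip], ...]. A call has 1 to 12 rows; each row is the pose to reach, as a shift and turn from the pose measured when the call began, along the tool's axes at that moment; what a row does not reach only later rows make up. A row lasts 1/12 s, in which the tool goes at most 41.7 mm and 7.16 degrees, less where a joint would pass 70% of its speed; a pose out of reach is approached as far as the arm can. A call with a gripper value outside its range is refused whole. The fingers move at their own pace and stop on an object; the grip force is fixed at half the most. Time passes only in rows, so rows that repeat a pose let the fingers close. It gives the time, the measured TCP pose, the force and the opening at its end, in the units of the state.
- readout.get_obs(): the state, without advancing time (a new reading comes with each control period).
- camera(name): name is "scene" or "side" or "wrist"; returns the picture (400x640x3 uint8, red, green, blue); there is no depth.
- get_calibration(name): a dict with "fx", "fy", "cx", "cy" (pixels), "R" (3x3) and "t" (3): a world point X has camera coordinates R X + t. Camera axes: x right, y down, z forward; pixel columns grow to the right and rows downward; lengths in m; the calibration is good to about 2 mm. A picture is of the moment at which its call begins: read the wrist's pose just before it. get_calibration takes no time and is no camera call; for the wrist camera it gives the pose at the moment of the call.
- order.job_done(): hands the job in, once; it reports no verdict.
The state is a dict: "clock": time; "joint_pos": joint angles; "joint_vel": joint speeds; "tau": joint torques, N m; "eef_pos": TCP position; "tool_rot": TCP orientation; "ft_force": force on the tool from outside, world axes, zero at the start; "ft_torque": the same for the moment, N m; "grip_width": finger opening in m.
Only numpy, scipy, OpenCV 4.12 (cv2) and the standard library are available. Lean on these libraries where they do the work, as an engineer would, in place of code of your own. Each camera call takes 0.05 s, during which the arm holds its last target. There are 200 camera calls.

## Working session

There is one attempt and no reset: what is moved stays moved. The work goes in short steps, Python scripts to look and compute and a tool call to move; the robot and the scene stay as the last step left them, time stands still between calls to the robot, and variables do not carry over. Pictures are saved under pics/ and viewed, about 8 in all and at most 12, crops included, and the job is handed in when it is done.

Besides the shell and the picture viewer there is one more tool, called after "Call:" in YAML: its name, and indented under it one key for each argument. send_rows: Moves the arm, as the interface text tells. Its arguments: {"type":"object","properties":{"moves":{"type":"array","items":{"type":"array"}}},"required":["moves"]}

```bash
mkdir -p pics
python3 - <<'E'
from workcell import readout, camera, get_calibration, order, bot
import cv2,numpy as np
print(readout.get_obs())
for n in("scene","side"):
    im=camera(n);cv2.imwrite(f"pics/{n}0.png",im[:,:,::-1])
    c=get_calibration(n);print(n,{k:np.round(v,4).tolist() for k,v in c.items()})
E
```

```text
{'clock': 0.0, 'joint_pos': array([ 1.32496656e+00,  2.41405201e-01,  3.70776281e-03,  1.33523152e+00,
       -5.03899459e-05,  1.57077908e+00]), 'joint_vel': array([ 0.00035906, -0.00099917,  0.00124956, -0.000923  , -0.00213472,
        0.00089898]), 'tau': array([ 1.68219372e-03, -3.72322619e+01,  2.52404934e+01,  1.72094669e-02,
        2.56576604e-04,  3.49100013e-06]), 'eef_pos': array([0.12157062, 0.48448166, 0.30301043]), 'tool_rot': array([ 1.22596962e-01,  9.92455967e-01, -1.06135694e-03, -1.05740316e-04]), 'ft_force': array([-0.03751177, -0.0156404 , -0.20970283]), 'ft_torque': array([-0.0368696 , -0.00214328, -0.0136705 ]), 'grip_width': 0.08506329346683486}
scene {'fx': 400.116, 'fy': 400.116, 'cx': 319.0018, 'cy': 203.4024, 'R': [[-0.5654, 0.8247, -0.009], [0.4257, 0.2825, -0.8596], [-0.7065, -0.4899, -0.5108]], 't': [0.3282, -0.1631, 1.3988]}
side {'fx': 403.8242, 'fy': 403.8242, 'cx': 319.1632, 'cy': 197.431, 'R': [[0.9441, -0.3295, 0.0067], [-0.2122, -0.6235, -0.7524], [0.2521, 0.709, -0.6586]], 't': [-0.5332, 0.1813, 0.7735]}
```

View pics/scene0.png

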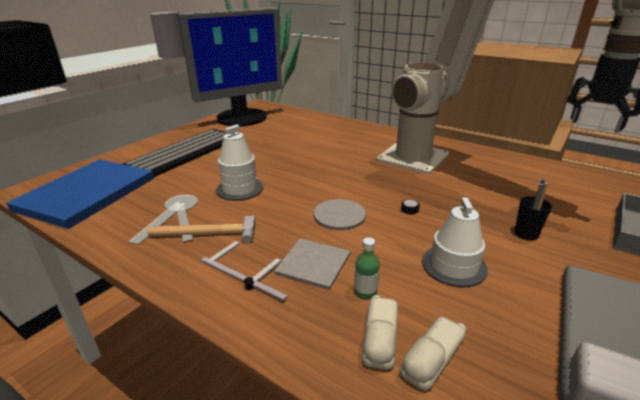

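View pics/side0.png

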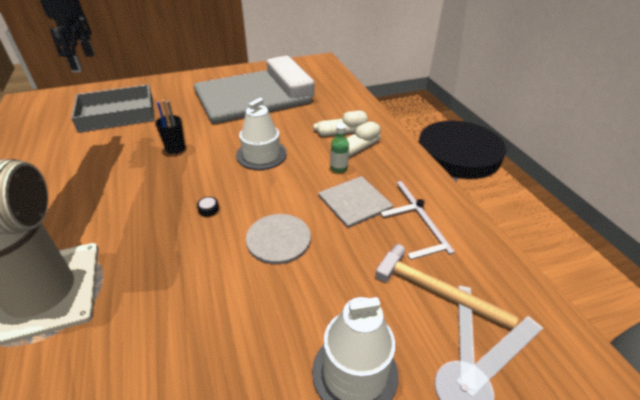

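Scene: stack A has its bar at (233,128) and stack B at (466,206). Side: A is at (364,308) and B at (257,103). The round step is at scene (340,214) and side (278,238). Next I triangulate these and zoom in on the bars.

```bash
cat > h.py <<'E'
import numpy as np,cv2
from workcell import readout, camera, get_calibration, bot
from scipy.spatial.transform import Rotation as Ro
def P(c):
    return np.array([[c['fx'],0,c['cx']],[0,c['fy'],c['cy']],[0,0,1]])@np.c_[c['R'],c['t']]
def tri(c1,p1,c2,p2):
    X=cv2.triangulatePoints(P(c1),P(c2),np.array(p1,float),np.array(p2,float))[:,0];return X[:3]/X[3]
def proj(c,X):
    u=P(c)@np.r_[X,1];return u[:2]/u[2]
def onz(c,p,z):
    R=np.array(c['R']);d=R.T@[(p[0]-c['cx'])/c['fx'],(p[1]-c['cy'])/c['fy'],1];C=-R.T@np.array(c['t'])
    return C+d*(z-C[2])/d[2]
E
python3 - <<'E'
from h import *
a,b=get_calibration("scene"),get_calibration("side")
for n,p,q in(("A",(233,129),(364,308)),("B",(466,206),(257,103)),("step",(340,214),(278,238))):
    print(n,tri(a,p,b,q).round(4))
print(onz(a,(340,214),.012),onz(b,(278,238),.012))
s=cv2.imread("pics/scene0.png");d=cv2.imread("pics/side0.png")
z=lambda i,x,y:cv2.resize(i[y:y+90,x:x+100],(400,360),interpolation=cv2.INTER_CUBIC)
cv2.imwrite("pics/z.png",np.vstack([np.hstack([z(s,190,115),z(s,410,192)])]+[]) )
cv2.imwrite("pics/z.png",cv2.resize(np.vstack([np.hstack([z(s,190,115),z(s,410,192)]),np.hstack([z(d,310,290),z(d,210,85)])]),(660,594)))
E
```

```text
A [ 0.505  -0.342   0.1882]
B [0.5061 0.311  0.1569]
step [ 0.4647 -0.0119  0.0028]
[ 0.47599698 -0.0040871   0.012     ] [ 0.46354745 -0.02130676  0.012     ]
```

View pics/z.png

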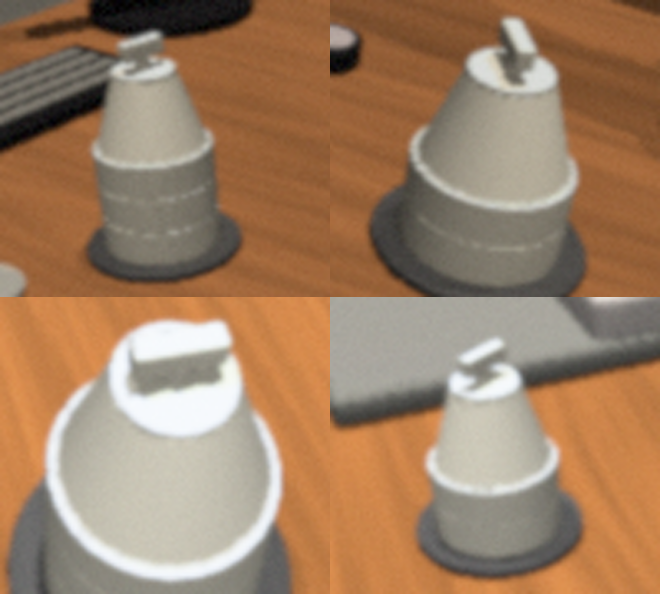

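Stack A is the taller one: three skirts, and its bar stands at z≈0.19. I work out the bar direction and the moves in tool axes.

```bash
cat >> h.py <<'E'
def tool():
    o=readout.get_obs();return o,o['eef_pos'],Ro.from_quat(o['tool_rot'])
def down(yaw): # tool z down, tool x axis at yaw in world
    c,s=np.cos(yaw),np.sin(yaw);return Ro.from_matrix(np.c_[[c,s,0],[s,-c,0],[0,0,-1]])
def go(pos,yaw):
    o,p,R=tool();print("shift mm",(R.inv().apply(np.array(pos)-p)*1000).round(1),"turn",(R.inv()*down(yaw)).as_rotvec().round(3))
E
python3 - <<'E'
from h import *
a,b=get_calibration("scene"),get_calibration("side")
e=[onz(b,(350,306.4),.198),onz(b,(379.1,301.5),.198)];print(e,np.mean(e,0),np.arctan2(*(e[1]-e[0])[1::-1]))
o,p,R=tool();w=get_calibration("wrist");Rw=np.array(w['R']);C=-Rw.T@w['t']
print("cam in tool",R.inv().apply(C-p),"axes",R.inv().apply(Rw).round(2), R.as_matrix().round(2), w['fx'])
go((.42,-.02,.32),R.as_euler('zyx')[0])
M=R.as_matrix();print(np.arctan2(M[1,0],M[0,0]))
E
```

```text
[array([ 0.48676879, -0.3407873 ,  0.198     ]), array([ 0.52578356, -0.34631177,  0.198     ])] [ 0.50627617 -0.34354953  0.198     ] -0.1406641196713299
cam in tool [ 0.07650207  0.00104917 -0.06860601] axes [[-0.    1.    0.  ]
 [-0.95 -0.   -0.3 ]
 [-0.3  -0.    0.95]] [[-0.97  0.24 -0.  ]
 [ 0.24  0.97 -0.  ]
 [-0.   -0.   -1.  ]] 307.01687455212743
shift mm [-412.2 -416.8  -16.1] turn [-0.002 -0.    -0.492]
2.8957708932600625
```

Call:
send_rows:
  moves:
    - [[-412,-417,-16],[0,0,0],85]
    - [[-412,-417,-16],[0,0,0],85]
    - [[-412,-417,-16],[0,0,0],85]
    - [[-412,-417,-16],[0,0,0],85]
    - [[-412,-417,-16],[0,0,0],85]
    - [[-412,-417,-16],[0,0,0],85]
    - [[-412,-417,-16],[0,0,0],85]
    - [[-412,-417,-16],[0,0,0],85]
    - [[-412,-417,-16],[0,0,0],85]
    - [[-412,-417,-16],[0,0,0],85]
    - [[-412,-417,-16],[0,0,0],85]
    - [[-412,-417,-16],[0,0,0],85]

```text
clock: 1.1
eef_pos: [0.3759, 0.0524, 0.3175]
tool_rot: [0.123, 0.992, -0.001, -0.0]
ft_force: [1.0, 0.6, 0.1]
grip_width: 0.0848
```

Call:
send_rows:
  moves:
    - [[-85,-85,0],[0,0,0.1],85]
    - [[-85,-85,0],[0,0,0],85]
    - [[-85,-85,0],[0,0,0],85]
    - [[-85,-85,0],[0,0,0],85]

```text
clock: 1.43
eef_pos: [0.4404, -0.056, 0.3169]
tool_rot: [0.126, 0.992, -0.002, 0.001]
ft_force: [0.0, -0.4, 0.8]
grip_width: 0.0848
```

Run:
```python
from h import *
w=get_calibration("wrist");im=camera("wrist");cv2.imwrite("pics/w1.png",im[:,:,::-1])
print({k:np.array(v).tolist() for k,v in w.items()})
print(readout.get_obs()['joint_vel'].round(3), proj(w,np.array([.47,-.012,.012])))
```

```text
{'fx': 307.01687455212743, 'fy': 307.01687455212743, 'cx': 315.9252011911896, 'cy': 198.1737406772854, 'R': [[0.2512135088952577, 0.9679220451769704, -0.0043228935868503335], [0.9228315168794786, -0.23815859294698805, 0.302758114770573], [0.2920167193885531, -0.08004623080409043, -0.953057624979521]], 't': [-0.056041524517789904, -0.4633509120456895, 0.25741061081120237]}
[ 0.068 -0.038 -0.047  0.026  0.024  0.021] [356.17158255 179.69026818]
```

View pics/w1.png

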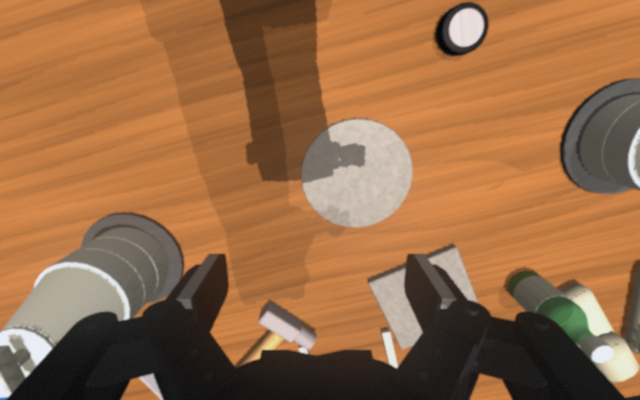

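The wrist picture shows the round step centred near (357,173), x 302–412 and y 118–227. The tall stack is at lower left and the short one at right. I check this against the fixed cameras by colour segmentation.

Run:
```python
from h import *
import json
w={'fx':307.0169,'fy':307.0169,'cx':315.925,'cy':198.174,'R':[[0.25121,0.96792,-0.004323],[0.92283,-0.23816,0.302758],[0.292017,-0.080046,-0.953058]],'t':[-0.0560415,-0.463351,0.2574106]}
a,b=get_calibration("scene"),get_calibration("side")
th=np.linspace(0,2*np.pi,60)
def bbox(c,x,y,z):
    q=np.array([proj(c,np.array([x+.07*np.cos(t),y+.07*np.sin(t),z])) for t in th]);return np.r_[q.min(0),q.max(0)]
obs={}
for n,c,f,seed in(("w",w,"w1",(380,190)),("a",a,"scene0",(340,214)),("b",b,"side0",(278,238))):
    im=cv2.imread(f"pics/{f}.png");h=cv2.cvtColor(cv2.GaussianBlur(im,(3,3),0),cv2.COLOR_BGR2HSV)
    m=(h[...,1]<75).astype(np.uint8); m=cv2.morphologyEx(m,cv2.MORPH_OPEN,np.ones((3,3)))
    k,l,st,ce=cv2.connectedComponentsWithStats(m);s=st[l[seed[1],seed[0]]];obs[n]=np.array([s[0],s[1],s[0]+s[2]-1,s[1]+s[3]-1]);print(n,obs[n],s[4])
from scipy.optimize import least_squares
C={"w":w,"a":a,"b":b}
for keys in("w","a","b","ab","wab"):
    r=least_squares(lambda v:np.concatenate([bbox(C[k],v[0],v[1],v[2] if len(keys)>1 else .012)-obs[k] for k in keys]),[.47,-.01,.012]);print(keys,r.x.round(4),r.fun.round(1))
```

```text
w [302 119 411 226] 9364
a [314 200 364 228] 1201
b [246 215 309 262] 2470
w [ 0.4652 -0.0108  0.012 ] [-1.8 -1.2  1.8  1.7]
a [ 0.4736 -0.0089  0.012 ] [-1.4 -0.2  1.4 -0.1]
b [ 0.4637 -0.018   0.012 ] [-1.2 -0.5  1.2  0.2]
ab [ 0.465  -0.0132  0.0057] [-0.8  0.   1.4 -0.2 -0.7 -0.   1.1  0.3]
wab [ 0.4663 -0.0108  0.0047] [-1.3 -0.5  0.2  0.3 -0.4  0.8  2.   0.7 -0.2 -0.5  1.3 -0.4]
```

Run:
```python
from h import *
go((.506,-.343,.31),3.0)
```

```text
shift mm [-137.5 -263.4    7.2] turn [-0.002 -0.001 -0.111]
```

Call:
send_rows:
  moves:
    - [[-20,-38,1],[0,0,-0.05],85]
    - [[-40,-76,2],[0,0,-0.11],85]
    - [[-60,-114,4],[0,0,-0.11],85]
    - [[-80,-152,5],[0,0,-0.11],85]
    - [[-100,-190,6],[0,0,-0.11],85]
    - [[-120,-228,7],[0,0,-0.11],85]
    - [[-137,-263,7],[0,0,-0.11],85]
    - [[-137,-263,7],[0,0,-0.11],85]
    - [[-137,-263,7],[0,0,-0.11],85]
    - [[-137,-263,7],[0,0,-0.11],85]

```text
clock: 2.32
eef_pos: [0.5055, -0.3413, 0.3093]
tool_rot: [0.071, 0.997, 0.0, -0.002]
ft_force: [0.4, -0.0, 0.3]
grip_width: 0.0847
```

Run:
```python
from h import *
w=get_calibration("wrist");im=camera("wrist");cv2.imwrite("pics/w2.png",im[:,:,::-1])
np.savez("w2.npz",**w);o,p,R=tool();print(p,R.as_matrix().round(3),o['joint_vel'].round(3))
print(proj(w,np.array([.506,-.343,.198])))
cv2.imwrite("pics/w2z.png",cv2.resize(im[100:350,170:470,::-1],(720,600),interpolation=cv2.INTER_CUBIC))
```

```text
[ 0.50550254 -0.3406864   0.30987531] [[-0.99   0.141 -0.003]
 [ 0.141  0.99  -0.   ]
 [ 0.003 -0.001 -1.   ]] [ 0.013 -0.021 -0.008 -0.003 -0.003 -0.003]
[312.12431487 229.27868524]
```

View pics/w2z.png

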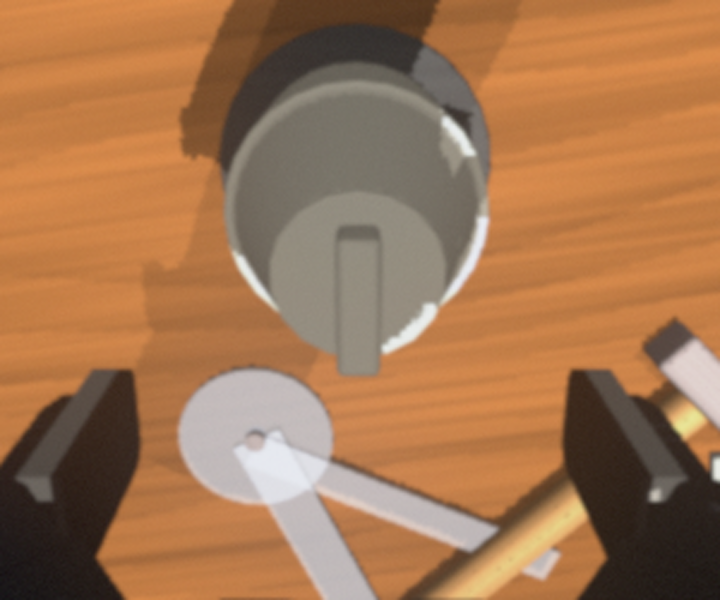

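The bar top spans crop x 336–381, y 240–376, so its centre is at image (319.4, 228.3), and it lies parallel to the tool's x.

Run:
```python
from h import *
w=dict(np.load("w2.npz"))
a=get_calibration("side")
X=onz(w,(319.4,228.3),.198);print(X, tri(w,(319.4,228.3),a,(364.5,304)))
c=[onz(w,(170+u/2.4,100+v/2.4),.198) for u,v in((358.5,240),(358.5,376),(336,300),(381,300))]
print(np.linalg.norm(c[1]-c[0]),np.linalg.norm(c[3]-c[2]),np.arctan2(*(c[0]-c[1])[1::-1]))
go((X[0],X[1],.249),3.0)
```

```text
[ 0.50598924 -0.33833426  0.198     ] [ 0.50908972 -0.33874945  0.18992544]
0.03887460844371501 0.01185064044252525 3.0024999095504756
shift mm [-0.3  2.4 60.9] turn [-0.001 -0.003  0.001]
```

Size (39 × 12 mm) and yaw agree with the text. I descend and grip.

Call:
send_rows:
  moves:
    - [[0,2,20],[0,0,0],85]
    - [[0,2,40],[0,0,0],85]
    - [[0,2,52],[0,0,0],60]
    - [[0,2,60],[0,0,0],50]
    - [[0,2,60],[0,0,0],40]
    - [[0,2,60],[0,0,0],30]
    - [[0,2,60],[0,0,0],22]
    - [[0,2,60],[0,0,0],16]
    - [[0,2,60],[0,0,0],5]
    - [[0,2,60],[0,0,0],0]
    - [[0,2,60],[0,0,0],0]
    - [[0,2,60],[0,0,0],0]

```text
clock: 3.37
eef_pos: [0.5061, -0.3394, 0.2512]
tool_rot: [0.071, 0.998, -0.001, -0.0]
ft_force: [0.5, -1.8, 5.9]
grip_width: 0.0103
```

Call:
send_rows:
  moves:
    - [[0,0,0],[0,0,0],0]
    - [[0,0,0],[0,0,0],0]
    - [[0,0,0],[0,0,0],0]
    - [[0,0,0],[0,0,0],0]

```text
clock: 3.7
eef_pos: [0.5061, -0.3395, 0.2512]
tool_rot: [0.071, 0.997, -0.001, -0.0]
ft_force: [0.3, -0.1, 3.2]
grip_width: 0.0109
```

The bar is held, with an opening of 10.9 mm. Now I twist in place by about 83 degrees.

Call:
send_rows:
  moves:
    - [[0,0,0],[0,0,0.08],0]
    - [[0,0,0],[0,0,0.18],0]
    - [[0,0,0],[0,0,0.28],0]
    - [[0,0,0],[0,0,0.38],0]
    - [[0,0,0],[0,0,0.48],0]
    - [[0,0,0],[0,0,0.58],0]
    - [[0,0,0],[0,0,0.68],0]
    - [[0,0,0],[0,0,0.75],0]
    - [[0,0,0],[0,0,0.75],0]

```text
clock: 4.45
eef_pos: [0.5062, -0.3392, 0.2512]
tool_rot: [0.432, 0.902, -0.001, 0.0]
ft_force: [-0.5, 0.7, 2.5]
grip_width: 0.0105
```

Call:
send_rows:
  moves:
    - [[0,0,0],[0,0,0.1],0]
    - [[0,0,0],[0,0,0.2],0]
    - [[0,0,0],[0,0,0.3],0]
    - [[0,0,0],[0,0,0.4],0]
    - [[0,0,0],[0,0,0.5],0]
    - [[0,0,0],[0,0,0.6],0]
    - [[0,0,0],[0,0,0.7],0]
    - [[0,0,0],[0,0,0.7],0]
    - [[0,0,0],[0,0,0.7],0]
    - [[0,0,0],[0,0,0.7],0]

```text
clock: 5.28
eef_pos: [0.5062, -0.3391, 0.2512]
tool_rot: [0.714, 0.7, -0.001, 0.0]
ft_force: [0.2, -0.4, 2.8]
grip_width: 0.0105
```

Run:
```python
from h import *
o,p,R=tool();M=R.as_matrix();print(p,np.arctan2(M[1,0],M[0,0]),o['joint_pos'],o['ft_force'],o['ft_torque'],o['grip_width'])
w=get_calibration("wrist");im=camera("wrist");cv2.imwrite("pics/w3.png",im[:,:,::-1])
```

```text
[ 0.5062129  -0.33914249  0.25120757] 1.5519215472125523 [-5.89825328e-01  4.83023645e-01  2.19955823e-01  1.30716907e+00
 -1.19789169e-03  9.99845559e-01] [ 0.24279689 -0.37580673  2.76595493] [ 0.08108774 -0.13417576 -0.00813015] 0.010451429253221161
```

View pics/w3.png

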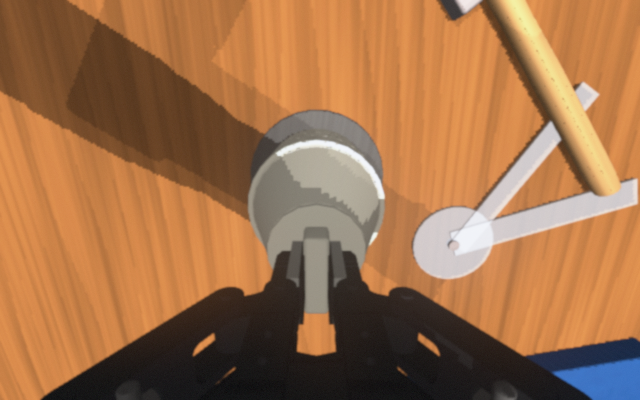

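The bar (316,270) still sits square between the pads after the twist. I start the lift slowly and watch the force: about 20 N would mean the whole stack is coming.

Call:
send_rows:
  moves:
    - [[0,0,-3],[0,0,0],0]
    - [[0,0,-6],[0,0,0],0]
    - [[0,0,-10],[0,0,0],0]
    - [[0,0,-12],[0,0,0],0]
    - [[0,0,-12],[0,0,0],0]

```text
clock: 5.75
eef_pos: [0.5064, -0.3393, 0.2637]
tool_rot: [0.714, 0.7, -0.001, 0.001]
ft_force: [-0.5, -0.8, -1.4]
grip_width: 0.0106
```

Free: only the cone's own weight (1.4 N). I lift clear.

Call:
send_rows:
  moves:
    - [[0,0,-10],[0,0,0],0]
    - [[0,0,-22],[0,0,0],0]
    - [[0,0,-34],[0,0,0],0]
    - [[0,0,-46],[0,0,0],0]
    - [[0,0,-58],[0,0,0],0]
    - [[0,0,-70],[0,0,0],0]
    - [[0,0,-82],[0,0,0],0]
    - [[0,0,-94],[0,0,0],0]
    - [[0,0,-106],[0,0,0],0]
    - [[0,0,-115],[0,0,0],0]
    - [[0,0,-115],[0,0,0],0]
    - [[0,0,-115],[0,0,0],0]

```text
clock: 6.75
eef_pos: [0.5065, -0.3392, 0.3794]
tool_rot: [0.714, 0.7, -0.0, 0.001]
ft_force: [-0.7, 0.3, -2.2]
grip_width: 0.0107
```

Run:
```python
from h import *
go((.466,-.011,.30),1.552);o,p,R=tool();print(p,o['ft_force'],R.as_matrix().round(3))
a,b=[camera(n)[:,:,::-1] for n in("scene","side")]
cv2.imwrite("pics/lift.png",np.hstack([cv2.resize(a[40:340,120:520],(400,300)),cv2.resize(b[100:400,170:570],(400,300))]))
```

```text
shift mm [327.6 -46.9  78.4] turn [ 0.002  0.003 -0.   ]
[ 0.50649817 -0.3391911   0.37935407] [-0.74269034  0.31226138 -2.23521978] [[ 0.019  1.     0.002]
 [ 1.    -0.019 -0.003]
 [-0.003  0.002 -1.   ]]
```

View pics/lift.png

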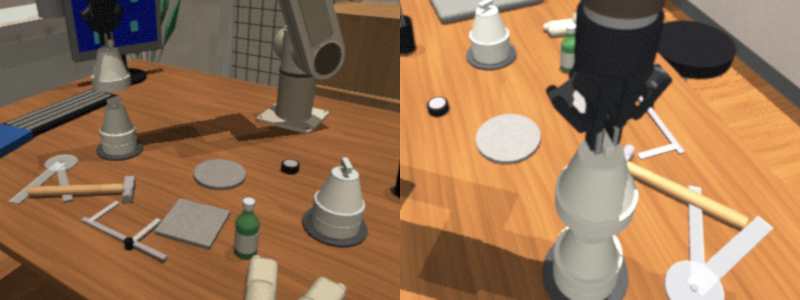

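The cone is clear and upright, with the two lower cones still standing. I carry it over the step.

Call:
send_rows:
  moves:
    - [[12,-2,0],[0,0,0],0]
    - [[37,-5,0],[0,0,0],0]
    - [[67,-10,0],[0,0,0],0]
    - [[97,-14,0],[0,0,0],0]
    - [[127,-18,0],[0,0,0],0]
    - [[157,-22,0],[0,0,0],0]
    - [[187,-27,0],[0,0,0],0]
    - [[217,-31,10],[0,0,0],0]
    - [[247,-35,20],[0,0,0],0]
    - [[277,-40,35],[0,0,0],0]
    - [[302,-43,50],[0,0,0],0]
    - [[318,-46,65],[0,0,0],0]

```text
clock: 7.85
eef_pos: [0.4651, -0.0179, 0.3114]
tool_rot: [0.713, 0.701, -0.001, -0.001]
ft_force: [0.0, 0.1, -1.3]
grip_width: 0.0105
```

Run:
```python
from h import *
go((.466,-.011,.215),1.552)
```

```text
shift mm [ 7.   0.9 96.4] turn [-0.002  0.     0.002]
```

Call:
send_rows:
  moves:
    - [[7,1,15],[0,0,0],0]
    - [[7,1,35],[0,0,0],0]
    - [[7,1,55],[0,0,0],0]
    - [[7,1,75],[0,0,0],0]
    - [[7,1,90],[0,0,0],0]
    - [[7,1,96],[0,0,0],0]
    - [[7,1,96],[0,0,0],0]
    - [[7,1,96],[0,0,0],0]

```text
clock: 8.52
eef_pos: [0.466, -0.011, 0.2154]
tool_rot: [0.713, 0.701, -0.001, -0.001]
ft_force: [-0.6, 0.1, -1.3]
grip_width: 0.0107
```

Run:
```python
from h import *
o,p,R=tool();print(p,o['ft_force'])
th=np.linspace(0,2*np.pi,90)
out=[]
for n,x,y in(("scene",270,120),("side",210,140)):
    c=get_calibration(n);im=camera(n)[:,:,::-1].copy();f=4
    im=cv2.resize(im[y:y+130,x:x+100+30],None,fx=3,fy=3,interpolation=cv2.INTER_CUBIC)
    def dr(r,z,cx,cy,col):
        q=np.array([(proj(c,np.array([cx+r*np.cos(t),cy+r*np.sin(t),z]))-[x,y])*3 for t in th]);cv2.polylines(im,[q.astype(int)],1,col,1)
    dr(.07,.012,.466,-.011,(0,0,255))
    dr(.052,p[2]-.179,p[0],p[1],(255,0,0)); dr(.027,p[2]-.079,p[0],p[1],(0,200,0))
    out.append(im)
cv2.imwrite("pics/place.png",np.hstack(out))
```

```text
[ 0.46596308 -0.01097324  0.21535427] [-0.55183044  0.07691288 -1.31060027]
```

View pics/place.png

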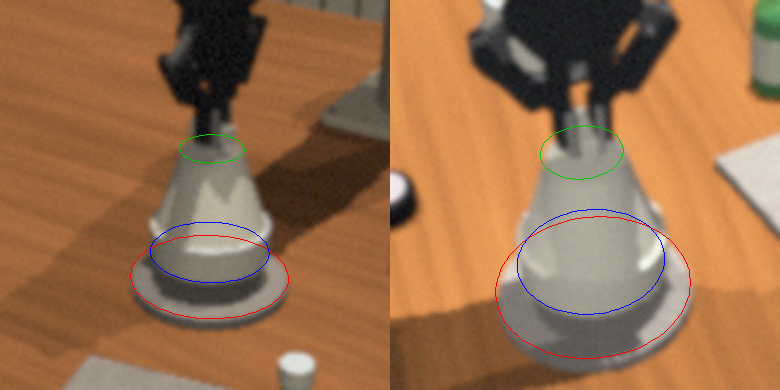

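The projected cone and step outlines match both pictures to 1–2 px, and the cone is centred over the step to within about 4 mm. I lower it slowly.

Call:
send_rows:
  moves:
    - [[0,0,5],[0,0,0],0]
    - [[0,0,10],[0,0,0],0]
    - [[0,0,14],[0,0,0],0]
    - [[0,0,17],[0,0,0],0]
    - [[0,0,19],[0,0,0],0]
    - [[0,0,21],[0,0,0],0]
    - [[0,0,22],[0,0,0],0]
    - [[0,0,22],[0,0,0],0]

```text
clock: 9.28
eef_pos: [0.4666, -0.011, 0.1941]
tool_rot: [0.713, 0.701, -0.0, -0.0]
ft_force: [-0.5, -0.5, -1.5]
grip_width: 0.0103
```

Call:
send_rows:
  moves:
    - [[0,0,1],[0,0,0],0]
    - [[0,0,2],[0,0,0],0]
    - [[0,0,3],[0,0,0],0]
    - [[0,0,3],[0,0,0],0]
    - [[0,0,3],[0,0,0],0]

```text
clock: 9.7
eef_pos: [0.4666, -0.0111, 0.1912]
tool_rot: [0.713, 0.701, -0.0, -0.0]
ft_force: [-1.1, -0.5, 0.1]
grip_width: 0.0107
```

Call:
send_rows:
  moves:
    - [[0,0,1],[0,0,0],0]
    - [[0,0,1.5],[0,0,0],0]
    - [[0,0,1.5],[0,0,0],0]

```text
clock: 9.95
eef_pos: [0.4665, -0.0111, 0.1912]
tool_rot: [0.713, 0.701, 0.0, 0.0]
ft_force: [-4.4, 0.1, 8.7]
grip_width: 0.0105
```

In contact with the step. I release, then rise.

Call:
send_rows:
  moves:
    - [[0,0,0],[0,0,0],16]
    - [[0,0,0],[0,0,0],22]
    - [[0,0,0],[0,0,0],30]
    - [[0,0,0],[0,0,0],40]
    - [[0,0,0],[0,0,0],50]
    - [[0,0,0],[0,0,0],50]
    - [[0,0,0],[0,0,0],50]

```text
clock: 10.53
eef_pos: [0.4665, -0.0111, 0.191]
tool_rot: [0.713, 0.701, -0.0, 0.0]
ft_force: [-0.0, 0.3, 0.3]
grip_width: 0.0499
```

Call:
send_rows:
  moves:
    - [[0,0,-8],[0,0,0],50]
    - [[0,0,-25],[0,0,0],50]
    - [[0,0,-45],[0,0,0],50]
    - [[0,0,-65],[0,0,0],50]
    - [[0,0,-85],[0,0,0],50]
    - [[0,0,-100],[0,0,0],50]
    - [[0,0,-110],[0,0,0],50]
    - [[0,0,-110],[0,0,0],50]
    - [[0,0,-110],[0,0,0],50]

```text
clock: 11.28
eef_pos: [0.4668, -0.0111, 0.3017]
tool_rot: [0.713, 0.701, 0.001, 0.001]
ft_force: [-0.2, -0.4, -0.6]
grip_width: 0.05
```

Run:
```python
from h import *
o,p,R=tool();print(p,o['ft_force'],o['grip_width'])
c=get_calibration("wrist");w=camera("wrist")[:,:,::-1].copy();s=camera("scene")[:,:,::-1]
th=np.linspace(0,2*np.pi,90)
for r,z,col in((.07,.012,(0,0,255)),(.027,.112,(0,200,0)),(.052,.012,(255,0,0))):
    q=np.array([proj(c,np.array([.466+r*np.cos(t),-.011+r*np.sin(t),z])) for t in th]);cv2.polylines(w,[q.astype(int)],1,col,1)
cv2.imwrite("pics/end.png",np.hstack([cv2.resize(w[50:300,170:470],(400,333)),cv2.resize(s[70:320,190:490],(400,333))]))
```

```text
[ 0.46677937 -0.01107452  0.30170334] [-0.23794989 -0.39540593 -0.62998167] 0.05004970494925902
```

View pics/end.png

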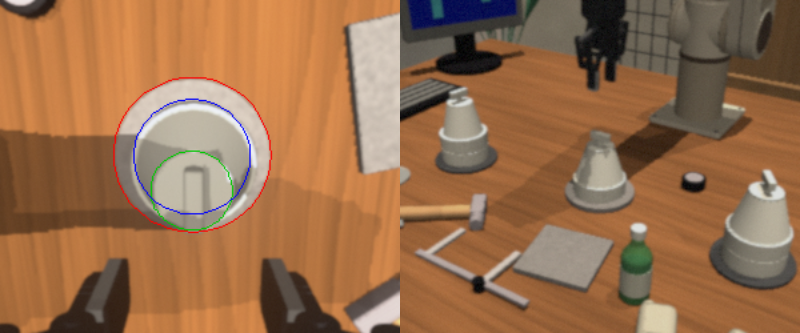

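The cone stands upright on the round step, centred to a few mm (skirt about (196,158), step about (193,155) in the left panel). Both stacks are standing and the gripper is clear.

```bash
python3 -c "from workcell import order;print(order.job_done())"
```

```text
the job is handed in; nothing more can be done
None
```

I took the top cone off the 3-cone stack and stood it upright on the round step. I then released it, drew the gripper clear and handed the job in at about 11.4 s of the 48 s. No verdict is reported.

- **Twist and lift:** I gripped the bar and turned it about 83 degrees. The first lift showed only about 1.4 N, so the lower cones stayed behind.
- **Placing:** The cone was lowered at about 10–60 mm/s until it touched, with a contact force of about 9 N. The last pictures show it upright and within about 5 mm of the step's centre.
- **Other stacks:** Both stand in the last picture, but I checked them only by eye and did not measure how far they might have moved.
- **Checks that disagreed:**
  - The step's position differed by up to about 10 mm between single cameras. I used a joint fit, whose height came out at 5 mm against the stated 12 mm.
  - One height for the bar top came out at 190 mm against the stated 198 mm. The bar's measured size (39 × 12 mm) and the touchdown height, as expected to within 1 mm, supported the stated values.

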